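# Deal flat tins onto two order trays and set the count dial

## Robot

A 6-joint arm with a two-finger parallel gripper is mounted at the origin on a cart in front of the work surface, level with it; the furniture and walls round the work are solid. World frame = base frame: x ahead of the robot, y to its left, z up, the work surface at z = 0. Lengths are in m, angles in degrees, forces in N, time in s.
With the tool pointing down it reaches from about 0.25 to 0.725 m from the base axis. Payload 9.7 kg.
Tool frame: the origin (TCP) lies midway between the tips of the shut fingers; the grasp point (between the pads) lies 19 mm behind it; z points along the fingers, y is the line along which they close (so a half turn about z gives the same grasp; the last joint's range is limited). The gripper opens to 85 mm and grips with 20 to 120 N. Pads are 22 mm wide; open, the fingers measure 114 mm over their backs; the gripper's body (76 mm by 85 mm) begins 54 mm behind the grasp point. The pads swing forward as they close: fully open they stand 13 mm farther back than shut.
Start: joints at [0, 4.979, 10.078, 95.1, 0, 90], TCP at [0.55, -0, 0.231] pointing down, gripper open.
Joint ranges: [-179.16, 179.16], [-48.56, 103.87], [-65.8, 70.77], [-126.05, 130.52], [-82.76, 87.17], [-180, 180]. Speed limits (degrees/s): [127.2, 127.2, 147.25, 180, 180, 180].

## Interface

Orientations are given as [roll, pitch, yaw] about the fixed x, y, z axes, in that order (R = Rz(yaw) Ry(pitch) Rx(roll)).
In Python, from workcell import bot gives the robot as it stands.
- The arm moves only by the shell command python3 -m crank 'ROWS' [FORCE]. ROWS is JSON, a list of rows, each an object with "gripper": the finger opening in mm, from 0 to 85.4; "travel": the shift along the tool's x, y, z in mm, a list of three; "twist": the turn, a rotation vector about the tool's x, y, z in rad, a list of three. In form: [{"gripper": gripper, "travel": [tx, ty, tz], "twist": [rx, ry, rz]}, ...]. A call has 1 to 12 rows; each row shifts and turns the commanded pose from where the row before left it, along the tool's axes as they then stand; what a row does not reach is not made up. A row lasts 1/8 s, in which the tool goes at most 62.5 mm and 10.7 degrees, less where a joint would pass 70% of its speed; a pose out of reach is approached as far as the arm can. A call is refused whole if a number of a shift passes 62.5 or a number of a turn 0.188, either way. A call with a gripper value outside its range is refused whole. The fingers move at their own pace and stop on an object; FORCE is the grip in N (left out, the last holds). Time passes only in rows, so rows that do not move let the fingers close. It gives the time, the measured TCP pose, the force, the opening and the grip force at its end, in the units of the state.
- bot.get_obs(): the state, without advancing time (a new reading comes with each control period).
- bot.camera(name): name is "scene" or "side" or "wrist"; returns the picture (400x640x3 uint8, red, green, blue); there is no depth.
- bot.calibration(name): a dict with "vfov" (degrees; the focal length in pixels is half the picture's height over the tangent of half this angle, whatever the lens; pixels are square), "cx", "cy" (the principal point, pixels), "k1" (the pictures are not rectified: a ray, as slopes to the right and down, at radius r is drawn at 1 + k1 r^2 times it, then the intrinsics apply), "camera_from_world" (4x4, takes a point from world to camera coordinates). Camera axes: x right, y down, z forward; pixel columns grow to the right and rows downward; lengths in m; the calibration is good to about 2 mm. A picture is of the moment at which its call begins: read the wrist's pose just before it. calibration takes no time and is no camera call; for the wrist camera it gives the pose at the moment of the call.
- bot.job_done(): hands the job in; it is judged then, once.
The state is a dict: "time": time; "q": joint angles; "qd": joint speeds; "joint_efforts": joint torques, N m; "ee_pos": TCP position; "tcp_rot": TCP orientation; "wrist_force": force on the tool from outside, world axes, zero at the start; "torque": the same for the moment, N m; "opening": finger opening in m; "grasp_force": force on a finger pad.
Only numpy, scipy, OpenCV 4.12 (cv2) and the standard library are available. Lean on these libraries where they do the work, as an engineer would, in place of code of your own. Each camera call takes 0.05 s, during which the arm holds its last target. There are 200 camera calls.

## Task

Deal the flat tins from the wooden board onto the two small order trays, one to each tray in turn, round after round, until fewer than two are left; an odd one stays on the board. The tins may be piled, but each must lie within its tray. Turn the dial to the dots that show how many tins each tray ends up with, and do not disturb the label roll or the cup behind the board.

Things in the scene. Friction and masses are not known exactly. Their poses are not given: they have to be found in the camera images.
- tin_1_center (a point): centre of a closed flat metal tin, 74 mm long (its x axis), 36 mm wide (y), 18 mm high (z), about 60 g, lying flat on the board at the start; all alike, they can be piled; one or two may be absent
- tin_2_center (a point): centre of a closed flat metal tin, 74 mm long (its x axis), 36 mm wide (y), 18 mm high (z), about 60 g, lying flat on the board at the start; all alike, they can be piled; one or two may be absent
- tin_3_center (a point): centre of a closed flat metal tin, 74 mm long (its x axis), 36 mm wide (y), 18 mm high (z), about 60 g, lying flat on the board at the start; all alike, they can be piled; one or two may be absent
- tin_4_center (a point): centre of a closed flat metal tin, 74 mm long (its x axis), 36 mm wide (y), 18 mm high (z), about 60 g, lying flat on the board at the start; all alike, they can be piled; one or two may be absent
- tin_5_center (a point): centre of a closed flat metal tin, 74 mm long (its x axis), 36 mm wide (y), 18 mm high (z), about 60 g, lying flat on the board at the start; all alike, they can be piled; one or two may be absent
- tin_6_center (a point): centre of a closed flat metal tin, 74 mm long (its x axis), 36 mm wide (y), 18 mm high (z), about 60 g, lying flat on the board at the start; all alike, they can be piled; one or two may be absent
- tray_1_floor (a point): middle of the inner floor of a light-wood box tray, open at the top, fixed to the counter; inner floor 104 mm (its x axis) by 92 mm (y), 11 mm above the counter; walls 5 mm thick, rim 28 mm above the floor; a receipt printer 147 mm high stands 2 to 5 cm behind the two trays, a tall glass screen to the left of them
- tray_2_floor (a point): middle of the inner floor of a light-wood box tray, open at the top, fixed to the counter; inner floor 104 mm (its x axis) by 92 mm (y), 11 mm above the counter; walls 5 mm thick, rim 28 mm above the floor; a receipt printer 147 mm high stands 2 to 5 cm behind the two trays, a tall glass screen to the left of them
- board_top (a point): middle of the top face of the flat wooden board, 206 mm (its x axis) by 196 mm (y), 10 mm thick, no rim, fixed
- dial (a joint): angle of the dial on top of its round grey base (90 mm across, 38 mm high, fixed), rad: 0 with the white-lined end of its grip bar along the base's +y, growing as it turns clockwise seen from above, stops at 0 and 3.0; marks of one, two, three and four black dots stand at 0.6, 1.2, 1.8 and 2.4; light friction (0.05 N m), it stays where it is left
- dial_grip (a point): on the vertical axis of the dial, half-way up its grip bar, which is 14 mm wide (this point's x), 56 mm long (y, the white-lined pointer end is +y) and 26 mm high; turns with the dial; the bar's top is 13 mm above this point, the dial's round skirt (58 mm across) 12 mm below it
- label_roll_center (a point): bystander, loose, to be left alone: low white roll of blank labels, 69 mm across, 30 mm high, lying between the trays and the board; its centre
- espresso_cup_center (a point): bystander, loose, to be left alone: white espresso cup with handle, 60 x 85 mm, 56 mm high, standing behind the board at the foot of the tablet; its centre

How it is judged:
By the outcome, as a careful person would: the job done as asked, in the order asked, and still so for the second after the job is handed in, with the robot touching nothing.
Of tin_1, tin_2, tin_3, tin_4, tin_5, tin_6 only 4 to 6 are there at a start; the rules pass over those that are not, and their reading is None.
At some moment in a run one of tin_1, tin_2, tin_3, tin_4, tin_5, tin_6 may be knocked a few centimetres aside while the robot is not near it.
Once in a run the grip may slacken for a moment while it holds something.
It also fails if it takes over 210 s, if anything falls off the work surface, if the arm or the gripper's body presses on something with over 40 N, if the wrist force passes 120 N, or if a joint passes its speed limit or range.

## Working session

There is one attempt and no reset: what is moved stays moved. The work goes in short steps, Python scripts to look and compute and a shell command to move; the robot and the scene stay as the last step left them, time stands still between calls to the robot, and variables do not carry over. Pictures are saved under pics/ and viewed, at most 14 in all, crops included, and the job is handed in when it is done.

```bash
ls; mkdir -p pics; python3 - <<'E'
from workcell import bot
import cv2,numpy as np
for n in("scene","side","wrist"):
    c=bot.calibration(n);print(n,c["vfov"],c["cx"],c["cy"],c["k1"]);print(np.round(c["camera_from_world"],3).tolist())
    cv2.imwrite(f"pics/{n}0.png",bot.camera(n)[:,:,::-1])
o=bot.get_obs();print(o["time"],o["ee_pos"],o["tcp_rot"],o["opening"])
E
```

```text
pics
scene 45.514781083529684 317.6741210780616 194.3135051185625 -0.08546274769635308
[[0.643, -0.766, -0.002, -0.506], [-0.345, -0.287, -0.894, 0.187], [0.684, 0.575, -0.448, 0.664], [0.0, 0.0, 0.0, 1.0]]
side 43.7621557443781 318.6036864614386 193.6559560799783 0.045004159262371383
[[1.0, -0.016, 0.007, -0.508], [-0.003, -0.558, -0.83, -0.035], [0.017, 0.83, -0.558, 1.243], [0.0, 0.0, 0.0, 1.0]]
wrist 68.6674203315759 316.73628019389093 202.70355647481958 -0.011968224495936024
[[1.0, 0.001, -0.002, -0.55], [0.001, -0.951, 0.309, -0.04], [-0.002, -0.309, -0.951, 0.38], [0.0, 0.0, 0.0, 1.0]]
0.15 [ 5.49827042e-01 -1.69119201e-05  2.30744179e-01] [-1.79942729e+02  1.78803683e-03  8.99984642e+01] 0.08541680178357867
```

View pics/scene0.png

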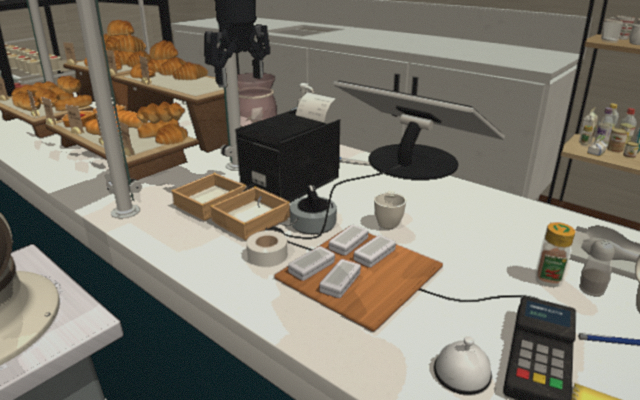

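View pics/side0.png

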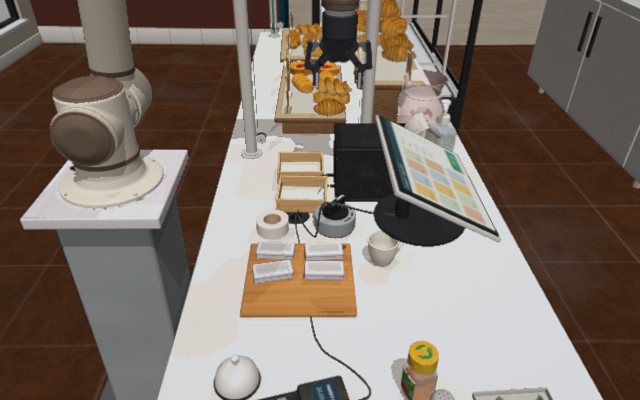

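View pics/wrist0.png

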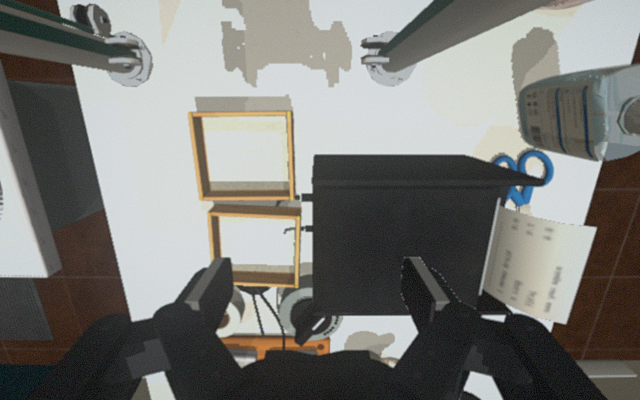

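```bash
cat > h.py <<'E'
from workcell import bot
import numpy as np, cv2
from scipy.spatial.transform import Rotation as Ro
def K(c):
    f=200/np.tan(np.radians(c["vfov"]/2)); return f
def ray(c,uv):
    uv=np.atleast_2d(np.float64(uv)); d=(uv-[c["cx"],c["cy"]])/K(c)
    s=d.copy()
    for _ in range(20): s=d/(1+c["k1"]*(s**2).sum(1,keepdims=True))
    T=np.array(c["camera_from_world"]);R=T[:3,:3]
    D=np.c_[s,np.ones(len(s))]@R
    return -R.T@T[:3,3],D
def plane(c,uv,z):
    o,D=ray(c,uv); return o+D*((z-o[2])/D[:,2])[:,None]
def proj(c,P):
    T=np.array(c["camera_from_world"]);p=np.atleast_2d(P)@T[:3,:3].T+T[:3,3]
    s=p[:,:2]/p[:,2:]; s=s*(1+c["k1"]*(s**2).sum(1,keepdims=True))
    return s*K(c)+[c["cx"],c["cy"]]
def state():
    o=bot.get_obs(); print("t",round(o["time"],2),"tcp",np.round(1000*np.array(o["ee_pos"]),1),"rpy",np.round(o["tcp_rot"],2),"open",round(1000*o["opening"],1),"grip",np.round(o["grasp_force"],1),"F",np.round(o["wrist_force"],1))
    return o
E
python3 - <<'E'
from h import *
c=bot.calibration("side"); p=lambda l,uv,z:print(l,np.round(plane(c,uv,z)*1000).tolist())
p("board",[[249,246],[350,246],[356,315],[242,315]],.01)
p("tins",[[276,249],[324,250],[272,270],[324,268]],.028)
p("tray rims",[[278,156],[323,156],[325,185],[277,185],[279,176],[325,178],[327,209],[276,209]],.039)
p("roll",[[272,218]],.03);p("dial",[[335,212]],.045);p("cup",[[383,245]],.056)
c=bot.calibration("scene")
p("tins",[[311,261],[350,238],[375,249],[341,277]],.028)
p("board",[[276,277],[372,326],[442,265],[348,226]],.01)
p("rims",[[173,194],[211,175],[244,187],[209,211],[251,187],[291,206],[248,234],[210,211]],.039)
p("roll",[[268,243]],.03)
E
```

```text
board [[361.0, -272.0, 10.0], [567.0, -274.0, 10.0], [565.0, -459.0, 10.0], [368.0, -457.0, 10.0]]
tins [[418.0, -303.0, 28.0], [513.0, -307.0, 28.0], [414.0, -364.0, 28.0], [512.0, -359.0, 28.0]]
tray rims [[405.0, 48.0, 39.0], [519.0, 48.0, 39.0], [521.0, -88.0, 39.0], [409.0, -88.0, 39.0], [412.0, -48.0, 39.0], [522.0, -58.0, 39.0], [523.0, -184.0, 39.0], [412.0, -183.0, 39.0]]
roll [[405.0, -204.0, 30.0]]
dial [[539.0, -203.0, 45.0]]
cup [[625.0, -326.0, 56.0]]
tins [[411.0, -302.0, 28.0], [506.0, -308.0, 28.0], [505.0, -361.0, 28.0], [408.0, -364.0, 28.0]]
board [[361.0, -271.0, 10.0], [365.0, -451.0, 10.0], [559.0, -458.0, 10.0], [562.0, -263.0, 10.0]]
rims [[398.0, 53.0, 39.0], [506.0, 67.0, 39.0], [511.0, -34.0, 39.0], [400.0, -60.0, 39.0], [521.0, -45.0, 39.0], [512.0, -164.0, 39.0], [391.0, -177.0, 39.0], [401.0, -62.0, 39.0]]
roll [[402.0, -213.0, 30.0]]
```

```bash
python3 -m crank '[{"gripper":85,"travel":[0,-55,-15],"twist":[0,0,0]},{"gripper":85,"travel":[0,-55,-15],"twist":[0,0,0]},{"gripper":85,"travel":[-55,0,0],"twist":[0,0,0]},{"gripper":85,"travel":[-55,0,0],"twist":[0,0,0]},{"gripper":85,"travel":[-55,0,0],"twist":[0,0,0]},{"gripper":85,"travel":[-55,0,0],"twist":[0,0,0]},{"gripper":85,"travel":[0,0,0],"twist":[0,0,-0.186]}]' && python3 -m crank '[{"gripper":85,"travel":[0,0,0],"twist":[0,0,-0.186]},{"gripper":85,"travel":[0,0,0],"twist":[0,0,-0.186]},{"gripper":85,"travel":[0,0,0],"twist":[0,0,-0.186]},{"gripper":85,"travel":[0,0,0],"twist":[0,0,-0.186]},{"gripper":85,"travel":[0,0,0],"twist":[0,0,-0.186]},{"gripper":85,"travel":[0,0,0],"twist":[0,0,-0.186]},{"gripper":85,"travel":[0,0,0],"twist":[0,0,-0.186]},{"gripper":85,"travel":[0,0,0],"twist":[0,0,-0.083]},{"gripper":85,"travel":[0,0,0],"twist":[0,0,0]},{"gripper":85,"travel":[0,0,0],"twist":[0,0,0]}]'
python3 - <<'E'
from h import *
o=state();print(np.round(o["q"],1))
cv2.imwrite("pics/w1.png",bot.camera("wrist")[:,:,::-1])
import json
json.dump({k:np.array(v).tolist() for k,v in bot.calibration("wrist").items()},open("w1.json","w"))
E
```

```text
time: 1.02
ee_pos: [0.4394, -0.2231, 0.2603]
tcp_rot: [-179.9, -0.0, 100.6]
wrist_force: [-1.2, 0.8, -0.6]
opening: 0.0849
grasp_force: 0.0
time: 2.28
ee_pos: [0.44, -0.22, 0.2612]
tcp_rot: [180.0, -0.0, 179.9]
wrist_force: [-0.0, -0.2, -0.4]
opening: 0.0846
grasp_force: 0.0
t 2.27 tcp [ 440.  -220.   261.2] rpy [ 1.7999e+02 -1.0000e-02  1.7990e+02] open 84.6 grip 0.0 F [-0.  -0.2 -0.4]
[-26.6  -2.2   6.1  98.3   0.  -26.5]
```

View pics/w1.png

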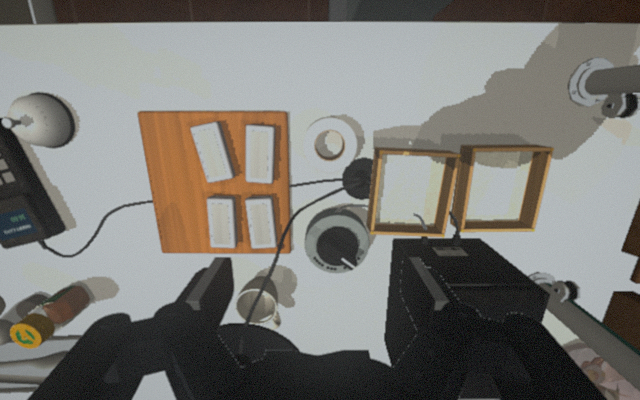

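```bash
cat >> h.py <<'E'
def tins(c,img,z=.028,box=(.34,.59,-.48,-.25)):
    """bright low-saturation blobs near the board; top-face contour cast onto z; rows x,y,yaw of long axis,L,W"""
    hsv=cv2.cvtColor(img,cv2.COLOR_RGB2HSV)
    board=cv2.inRange(hsv,(3,70,40),(25,255,255))
    hull=np.zeros_like(board); cs,_=cv2.findContours(cv2.morphologyEx(board,cv2.MORPH_OPEN,np.ones((5,5))),0,2)
    k=[q for q in cs if cv2.contourArea(q)>800 and (lambda P:box[0]<P[0]<box[1] and box[2]<P[1]<box[3])(plane(c,q.reshape(-1,2).mean(0),.01)[0])]
    cv2.fillPoly(hull,[cv2.convexHull(np.vstack(k))],255)
    m=cv2.inRange(hsv,(0,0,140),(180,60,255))&hull
    m=cv2.morphologyEx(m,cv2.MORPH_OPEN,np.ones((3,3)))
    out=[]
    for q in cv2.findContours(m,0,2)[0]:
        if cv2.contourArea(q)<250: continue
        P=plane(c,q.reshape(-1,2),z)
        (x,y),(w,h),a=cv2.minAreaRect(np.float32(P[:,:2]*1000))
        if w<h: w,h,a=h,w,a+90
        out.append([x,y,(a+90)%180-90,w,h])
    return np.round(out,1),m
E
python3 - <<'E'
from h import *
import json
c=json.load(open("w1.json")); img=cv2.imread("pics/w1.png")[:,:,::-1].copy()
t,m=tins(c,img);print(t)
hsv=cv2.cvtColor(img,cv2.COLOR_RGB2HSV)
cv2.imwrite("pics/m1.png",np.vstack([img[90:280,120:420,::-1].repeat(2,0).repeat(2,1),]))
p=lambda l,uv,z:print(l,np.round(plane(c,uv,z)*1000).tolist())
p("rim outer1",[[371,148],[462,149],[449,237],[369,232]],.039)
p("rim outer2",[[460,147],[552,145],[541,233],[456,237]],.039)
p("board",[[137,111],[290,110],[292,253],[161,254]],.01)
p("dial skirt",[[338,243]],.045)
p("roll",[[331,142]],.03);p("cup",[[258,298]],.056)
E
```

```text
[[ 514.4 -297.5    3.1   72.8   34.7]
 [ 513.9 -352.4   -2.2   72.5   34.5]
 [ 419.  -294.1   -4.5   72.9   34.9]
 [ 416.5 -354.5   11.1   73.4   34.6]]
rim outer1 [[409.0, -153.0, 39.0], [410.0, -40.0, 39.0], [529.0, -39.0, 39.0], [522.0, -149.0, 39.0]]
rim outer2 [[408.0, -42.0, 39.0], [405.0, 72.0, 39.0], [524.0, 86.0, 39.0], [529.0, -30.0, 39.0]]
board [[365.0, -451.0, 10.0], [364.0, -254.0, 10.0], [569.0, -257.0, 10.0], [570.0, -454.0, 10.0]]
dial skirt [[535.0, -191.0, 45.0]]
roll [[403.0, -202.0, 30.0]]
cup [[614.0, -302.0, 56.0]]
```

View pics/m1.png

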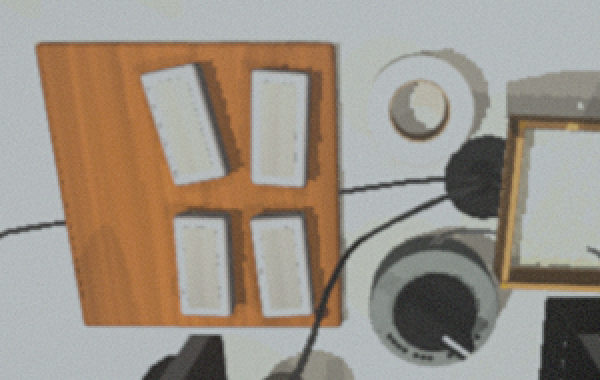

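```bash
python3 - <<'E'
from h import *
for n in("scene","side"):
    c=bot.calibration(n); img=cv2.imread(f"pics/{n}0.png")[:,:,::-1].copy()
    print(n);print(tins(c,img)[0])
    print(np.round(proj(c,[[.364,-.451,.01],[.364,-.254,.01],[.569,-.257,.01],[.57,-.454,.01]])))
    hsv=cv2.cvtColor(img,cv2.COLOR_RGB2HSV)
    b=cv2.inRange(hsv,(3,70,40),(25,255,255))
    b=cv2.morphologyEx(b,cv2.MORPH_OPEN,np.ones((3,3)))
    for q in cv2.findContours(b,0,2)[0]:
        P=plane(c,q.reshape(-1,2).mean(0),.01)[0]
        if cv2.contourArea(q)>800 and .34<P[0]<.59 and -.5<P[1]<-.25:
            h=cv2.approxPolyDP(cv2.convexHull(q),6,True).reshape(-1,2);print(h.tolist(),np.round(plane(c,h,.01)*1000).tolist())
E
```

```text
scene
[[ 413.7 -359.    11.4   76.3   36.4]]
[[371. 326.]
 [270. 272.]
 [348. 223.]
 [443. 261.]]
[[442, 263], [374, 330], [275, 278], [335, 253], [395, 245]] [[564.0, -456.0, 10.0], [360.0, -458.0, 10.0], [358.0, -272.0, 10.0], [475.0, -300.0, 10.0], [562.0, -366.0, 10.0]]
side
[[ 511.9 -338.5   89.7  100.    73.3]
 [ 415.4 -341.5   89.   108.    75.3]]
[[240. 312.]
 [251. 240.]
 [350. 241.]
 [359. 313.]]
[[349, 244], [354, 316], [240, 315], [251, 244]] [[566.0, -267.0, 10.0], [561.0, -461.0, 10.0], [364.0, -457.0, 10.0], [365.0, -266.0, 10.0]]
```

```bash
python3 -m crank '[{"gripper":52,"travel":[7,-25,40],"twist":[0,0,0]},{"gripper":52,"travel":[7,-25,40],"twist":[0,0,0]},{"gripper":52,"travel":[7,-25,40],"twist":[0,0,0]},{"gripper":52,"travel":[0,0,10],"twist":[0,0,0.078]},{"gripper":52,"travel":[0,0,0],"twist":[0,0,0]},{"gripper":52,"travel":[0,0,0],"twist":[0,0,0]}]'
cat > look.py <<'E'
from h import *
import sys
def R(yaw): return np.array([[np.cos(yaw),-np.sin(yaw)],[np.sin(yaw),np.cos(yaw)]])
o=state(); c=bot.calibration("wrist"); img=bot.camera("wrist"); cv2.imwrite(f"pics/{sys.argv[1]}.png",img[:,:,::-1])
p=np.array(o["ee_pos"])*1000; yaw=o["tcp_rot"][2]
for t in tins(c,img)[0]:
    d=t[:2]-p[:2]; a=np.radians(yaw)
    ex=np.array([np.cos(a),np.sin(a)]); ey=np.array([np.sin(a),-np.cos(a)])
    tw=-((t[2]-yaw+90)%180-90)
    print(t,"tool dx %.1f dy %.1f twist %.3f"%(d@ex,d@ey,np.radians(tw)))
print("tcp px",np.round(proj(c,o["ee_pos"])), "dz to z=.012: %.1f"%(p[2]-12))
E
python3 look.py w2
```

```text
time: 3.08
ee_pos: [0.4194, -0.295, 0.1322]
tcp_rot: [-180.0, 0.1, 175.6]
wrist_force: [0.1, 0.8, -0.4]
opening: 0.0523
grasp_force: 0.0
t 3.08 tcp [ 419.4 -295.   132.2] rpy [-1.7997e+02  5.0000e-02  1.7562e+02] open 52.3 grip 0.0 F [ 0.1  0.8 -0.4]
[ 513.  -346.4   -6.4   70.6   24.5] tool dx -97.3 dy -44.1 twist 0.035
[ 513.8 -297.8    3.1   72.7   34.6] tool dx -94.4 dy 4.5 twist -0.131
[ 418.6 -294.3   -4.3   72.    34.8] tool dx 0.8 dy 0.7 twist -0.001
[ 416.4 -354.6   11.4   72.5   34.5] tool dx -1.6 dy -59.6 twist -0.275
tcp px [[316. 258.]] dz to z=.012: 120.2
```

View pics/w2.png

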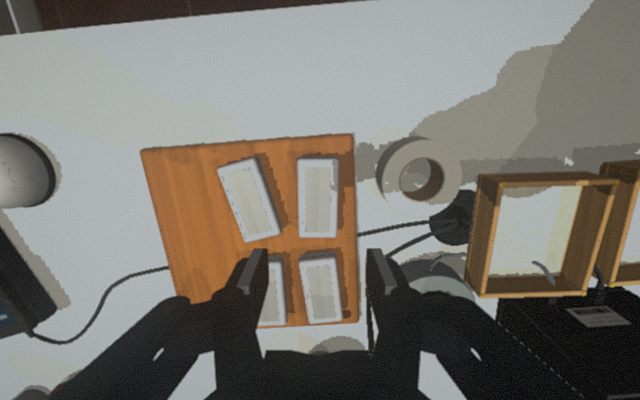

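```bash
python3 -m crank '[{"gripper":50,"travel":[1,1,40],"twist":[0,0,0]},{"gripper":50,"travel":[0,0,40],"twist":[0,0,0]},{"gripper":50,"travel":[0,0,30],"twist":[0,0,0]},{"gripper":50,"travel":[0,0,11],"twist":[0,0,0]},{"gripper":50,"travel":[0,0,0],"twist":[0,0,0]},{"gripper":25,"travel":[0,0,0],"twist":[0,0,0]},{"gripper":25,"travel":[0,0,0],"twist":[0,0,0]},{"gripper":25,"travel":[0,0,0],"twist":[0,0,0]},{"gripper":25,"travel":[0,0,0],"twist":[0,0,0]}]' 50
```

```text
time: 4.25
ee_pos: [0.4191, -0.2946, 0.0121]
tcp_rot: [-179.9, 0.2, 175.5]
wrist_force: [0.1, 0.3, 7.3]
opening: 0.0348
grasp_force: 51.9
```

```bash
python3 -m crank '[{"gripper":25,"travel":[0,0,-50],"twist":[0,0,-0.079]},{"gripper":25,"travel":[0,0,-50],"twist":[0,0,0]},{"gripper":25,"travel":[0,0,-50],"twist":[0,0,0]},{"gripper":25,"travel":[0,40,0],"twist":[0,0,0]},{"gripper":25,"travel":[0,40,0],"twist":[0,0,0]},{"gripper":25,"travel":[-10,40,0],"twist":[0,0,0]},{"gripper":25,"travel":[-20,0,0],"twist":[0,0,0]},{"gripper":25,"travel":[0,0,0],"twist":[0,0,0]},{"gripper":25,"travel":[0,0,0],"twist":[0,0,0]}]'
cat >> h.py <<'E'
def trays(c,img,z=.039,box=(.38,.56,-.2,.1)):
    """outer wood outline of each tray: the hole (floor) contours cast to floor and rim"""
    hsv=cv2.cvtColor(img,cv2.COLOR_RGB2HSV)
    w=cv2.inRange(hsv,(8,75,50),(30,255,255))
    w=cv2.morphologyEx(w,cv2.MORPH_CLOSE,np.ones((3,3)))
    cs,hi=cv2.findContours(w,cv2.RETR_CCOMP,2); out=[]
    for q,h in zip(cs,hi[0]):
        if cv2.contourArea(q)<800: continue
        P=plane(c,q.reshape(-1,2).mean(0),z)[0]
        if box[0]<P[0]<box[1] and box[2]<P[1]<box[3]:
            (x,y),s,a=cv2.minAreaRect(np.float32(plane(c,q.reshape(-1,2),z)[:,:2]*1000))
            out.append(("hole" if h[3]>=0 else "outer",np.round([x,y,*s,a],1).tolist(),cv2.boundingRect(q)))
    return out,w
E
python3 - <<'E'
from h import *
import json
c=json.load(open("w1.json")); img=cv2.imread("pics/w1.png")[:,:,::-1].copy()
o,m=trays(c,img);print(*o,sep="\n")
state();c=bot.calibration("wrist");img=bot.camera("wrist");cv2.imwrite("pics/w3.png",img[:,:,::-1])
json.dump({k:np.array(v).tolist() for k,v in c.items()},open("w3.json","w"))
o,m=trays(c,img);print(*o,sep="\n")
E
```

```text
time: 5.38
ee_pos: [0.4475, -0.1741, 0.1605]
tcp_rot: [-180.0, -0.0, -179.9]
wrist_force: [0.7, 0.4, -0.6]
opening: 0.035
grasp_force: 51.0
('outer', [467.2, -38.6, 123.9, 227.9, 0.4], (367, 145, 187, 93))
('hole', [466.7, -100.8, 81.6, 102.2, 87.7], (375, 153, 71, 78))
('hole', [459.2, 13.9, 96.1, 75.0, 0.8], (465, 150, 69, 73))
t 5.38 tcp [ 447.5 -174.1  160.5] rpy [-1.8000e+02 -2.0000e-02 -1.7994e+02] open 35.0 grip 51.0 F [ 0.7  0.4 -0.6]
('outer', [467.2, -35.9, 124.7, 222.7, 0.3], (345, 150, 246, 123))
('hole', [457.5, 12.4, 91.4, 71.5, 0.4], (469, 158, 90, 92))
```

View pics/w3.png

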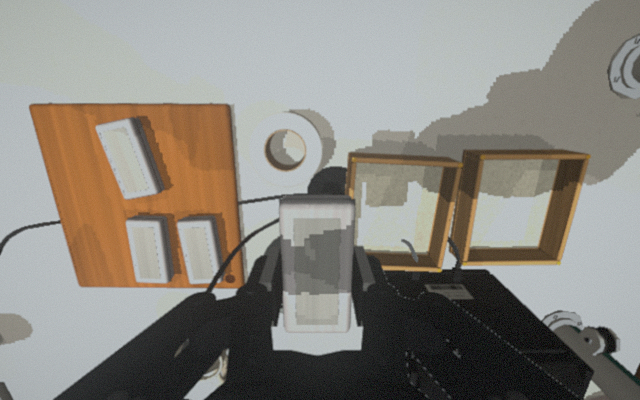

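```bash
python3 - <<'E'
import cv2
i=cv2.imread("pics/w3.png")[140:285,335:605];cv2.imwrite("pics/c3.png",cv2.resize(i,None,fx=2.9,fy=2.9,interpolation=cv2.INTER_NEAREST)[:,:790])
E
```

```text
(no output)
```

View pics/c3.png

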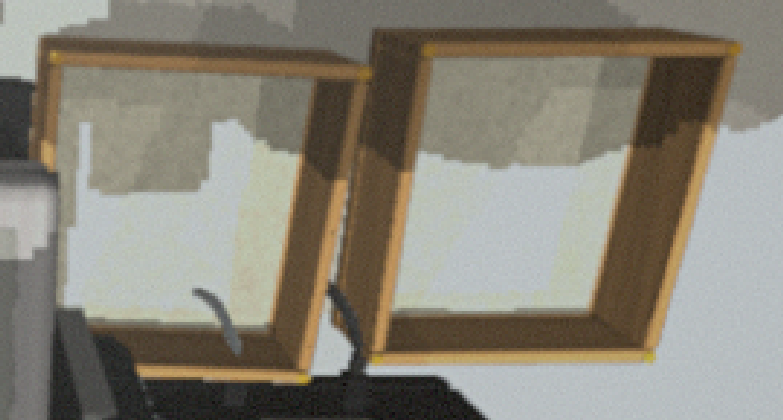

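```bash
python3 - <<'E'
from h import *
import json
c=json.load(open("w3.json"))
for l,P,z in(("t1 rim",[[50,57],[370,72],[308,379]],.039),("t2 rim",[[425,48],[740,47],[653,357],[373,358]],.039),("t1 floor",[[55,70],[302,80],[270,327],[65,325]],.011),("t2 floor far",[[592,310],[392,315]],.011),("hook",[[215,320]],.011),("hook",[[215,320]],.045),("printer near edge",[[433,377]],.147)):
    print(l,np.round(plane(c,np.array(P)/2.9+[335,140],z)*1000)[:,:2].tolist())
c=bot.calibration("scene")
for P in [[.46,-.1,.011],[.46,.013,.011]]: print(np.round(proj(c,P)))
E
```

```text
t1 rim [[414.0, -142.0], [418.0, -41.0], [528.0, -46.0]]
t2 rim [[411.0, -25.0], [410.0, 75.0], [519.0, 76.0], [520.0, -24.0]]
t1 floor [[423.0, -136.0], [426.0, -50.0], [522.0, -50.0], [521.0, -128.0]]
t2 floor far [[515.0, 73.0], [517.0, -4.0]]
hook [[519.0, -71.0]]
hook [[502.0, -83.0]]
printer near edge [[463.0, -72.0]]
[[248. 219.]]
[[211. 201.]]
```

```bash
python3 -m crank '[{"gripper":25,"travel":[-12,40,0],"twist":[0,0,0.04]},{"gripper":25,"travel":[-11,40,0],"twist":[0,0,0]},{"gripper":25,"travel":[0,0,45],"twist":[0,0,0]},{"gripper":25,"travel":[0,0,45],"twist":[0,0,0]},{"gripper":25,"travel":[0,0,35],"twist":[0,0,0]},{"gripper":25,"travel":[0,0,15],"twist":[0,0,0]},{"gripper":25,"travel":[0,0,5],"twist":[0,0,0]},{"gripper":25,"travel":[0,0,0],"twist":[0,0,0]}]' && python3 -m crank '[{"gripper":46,"travel":[0,0,1],"twist":[0,0,0]},{"gripper":46,"travel":[0,0,0],"twist":[0,0,0]},{"gripper":46,"travel":[0,0,0],"twist":[0,0,0]},{"gripper":46,"travel":[0,0,-30],"twist":[0,0,0]},{"gripper":46,"travel":[0,0,-50],"twist":[0,0,0]},{"gripper":46,"travel":[0,0,-50],"twist":[0,0,0]},{"gripper":46,"travel":[0,0,0],"twist":[0,0,0]},{"gripper":46,"travel":[0,0,0],"twist":[0,0,0]}]'
cat > tl.py <<'E'
from h import *
import sys
o=state(); c=bot.calibration("wrist"); img=bot.camera("wrist"); cv2.imwrite(f"pics/{sys.argv[1]}.png",img[:,:,::-1])
print("tcp px",np.round(proj(c,o["ee_pos"])))
E
python3 tl.py w4
```

```text
time: 6.42
ee_pos: [0.4729, -0.0946, 0.0163]
tcp_rot: [-180.0, 0.1, 177.8]
wrist_force: [0.3, 0.8, -0.3]
opening: 0.0351
grasp_force: 51.0
time: 7.42
ee_pos: [0.4724, -0.0943, 0.1438]
tcp_rot: [180.0, -0.0, 177.8]
wrist_force: [-0.1, -0.3, -0.5]
opening: 0.046
grasp_force: 0.0
t 7.42 tcp [472.4 -94.3 143.8] rpy [ 1.8000e+02 -1.0000e-02  1.7778e+02] open 46.0 grip 0.0 F [-0.1 -0.3 -0.5]
tcp px [[316. 258.]]
```

View pics/w4.png

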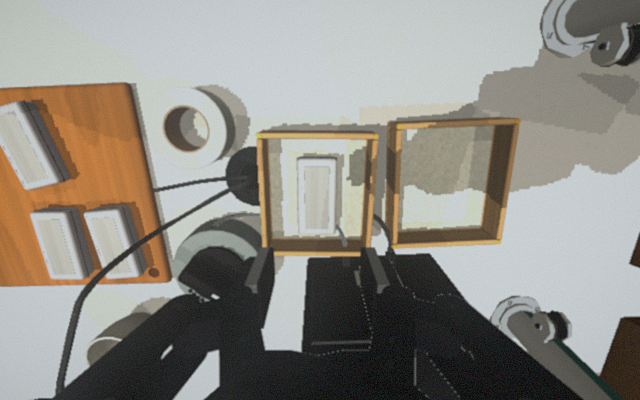

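```bash
python3 -m crank '[{"gripper":52,"travel":[9,-52,3],"twist":[0,0,0]},{"gripper":52,"travel":[9,-52,3],"twist":[0,0,0]},{"gripper":52,"travel":[9,-52,3],"twist":[0,0,0]},{"gripper":52,"travel":[9,-53,3],"twist":[0,0,0]},{"gripper":52,"travel":[10,-53,3],"twist":[0,0,0]},{"gripper":52,"travel":[0,0,0],"twist":[0,0,-0.116]},{"gripper":52,"travel":[0,0,0],"twist":[0,0,-0.116]},{"gripper":52,"travel":[0,0,0],"twist":[0,0,0]},{"gripper":52,"travel":[0,0,0],"twist":[0,0,0]}]'
python3 look.py w5; python3 - <<'E'
from h import *
c=bot.calibration("wrist")
E
```

```text
time: 8.6
ee_pos: [0.4161, -0.354, 0.1285]
tcp_rot: [179.9, -0.0, -169.1]
wrist_force: [-0.4, 0.1, -0.1]
opening: 0.0522
grasp_force: 0.0
t 8.6 tcp [ 416.1 -354.   128.5] rpy [ 1.7994e+02 -5.0000e-02 -1.6906e+02] open 52.2 grip 0.0 F [-0.4  0.1 -0.1]
[ 510.4 -302.     2.6   65.4   26.9] tool dx -102.5 dy 33.1 twist 0.146
[ 513.4 -353.1   -2.1   72.3   34.2] tool dx -95.7 dy -17.6 twist 0.228
[ 416.  -355.4   11.1   71.3   34.5] tool dx 0.4 dy -1.4 twist -0.003
tcp px [[316. 258.]] dz to z=.012: 116.5
```

```bash
python3 -m crank '[{"gripper":52,"travel":[0,-1,40],"twist":[0,0,0]},{"gripper":52,"travel":[0,0,40],"twist":[0,0,0]},{"gripper":52,"travel":[0,0,25],"twist":[0,0,0]},{"gripper":52,"travel":[0,0,10],"twist":[0,0,0]},{"gripper":52,"travel":[0,0,0],"twist":[0,0,0]},{"gripper":25,"travel":[0,0,0],"twist":[0,0,0]},{"gripper":25,"travel":[0,0,0],"twist":[0,0,0]},{"gripper":25,"travel":[0,0,0],"twist":[0,0,0]}]' 50; python3 - <<'E'
from h import *
import json
T1=np.array([[262,133],[378,133],[371,254],[265,253]])
E
```

```text
time: 9.65
ee_pos: [0.4173, -0.356, 0.0159]
tcp_rot: [-179.9, 0.1, -168.9]
wrist_force: [-0.4, 0.4, 6.2]
opening: 0.035
grasp_force: 51.1
```

```bash
python3 -m crank '[{"gripper":25,"travel":[0,0,-40],"twist":[0,0,0]},{"gripper":25,"travel":[0,0,-50],"twist":[0,0,0.096]},{"gripper":25,"travel":[0,0,-45],"twist":[0,0,0.096]},{"gripper":25,"travel":[-6,55,0],"twist":[0,0,0]},{"gripper":25,"travel":[-7,55,0],"twist":[0,0,0]},{"gripper":25,"travel":[-7,55,0],"twist":[0,0,0]},{"gripper":25,"travel":[-7,54,0],"twist":[0,0,0]},{"gripper":25,"travel":[-7,54,0],"twist":[0,0,0]},{"gripper":25,"travel":[-7,54,0],"twist":[0,0,0]},{"gripper":25,"travel":[-7,54,0],"twist":[0,0,0]},{"gripper":25,"travel":[0,0,0],"twist":[0,0,0]},{"gripper":25,"travel":[0,0,0],"twist":[0,0,0]}]'; python3 tl.py w6
```

```text
time: 11.15
ee_pos: [0.464, 0.0257, 0.1495]
tcp_rot: [-180.0, 0.0, -179.9]
wrist_force: [0.4, -0.8, -1.0]
opening: 0.0345
grasp_force: 50.4
t 11.15 tcp [464.   25.7 149.5] rpy [-1.7998e+02  2.0000e-02 -1.7989e+02] open 34.5 grip 50.4 F [ 0.4 -0.8 -1. ]
tcp px [[316. 258.]]
```

View pics/w6.png

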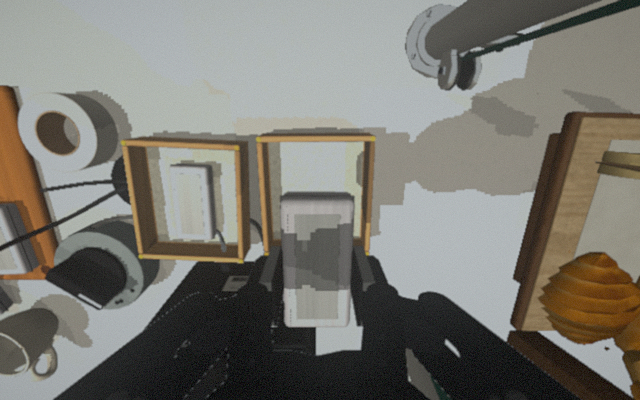

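```bash
python3 -m crank '[{"gripper":25,"travel":[0,0,45],"twist":[0,0,0]},{"gripper":25,"travel":[0,0,45],"twist":[0,0,0]},{"gripper":25,"travel":[0,0,30],"twist":[0,0,0]},{"gripper":25,"travel":[0,0,9],"twist":[0,0,0]},{"gripper":25,"travel":[0,0,2],"twist":[0,0,0]},{"gripper":25,"travel":[0,0,0],"twist":[0,0,0]}]' && python3 -m crank '[{"gripper":46,"travel":[0,0,0],"twist":[0,0,0]},{"gripper":46,"travel":[0,0,0],"twist":[0,0,0]},{"gripper":46,"travel":[0,0,0],"twist":[0,0,0]},{"gripper":46,"travel":[0,0,-30],"twist":[0,0,0]},{"gripper":46,"travel":[0,0,-50],"twist":[0,0,0]},{"gripper":46,"travel":[0,0,-50],"twist":[0,0,0]},{"gripper":46,"travel":[-4,-54,0],"twist":[0,0,0]},{"gripper":46,"travel":[-4,-54,0],"twist":[0,0,0]},{"gripper":46,"travel":[-5,-54,0],"twist":[0,0,0]},{"gripper":46,"travel":[-5,-54,0],"twist":[0,0,0]},{"gripper":46,"travel":[-5,-54,0],"twist":[0,0,0]},{"gripper":46,"travel":[-5,-54,0],"twist":[0,0,0]}]' && python3 -m crank '[{"gripper":46,"travel":[-20,0,0],"twist":[0,0,-0.052]},{"gripper":46,"travel":[0,0,15],"twist":[0,0,0]},{"gripper":46,"travel":[0,0,0],"twist":[0,0,0]},{"gripper":46,"travel":[0,0,0],"twist":[0,0,0]}]'; python3 look.py w7
```

```text
time: 11.95
ee_pos: [0.4649, 0.0254, 0.0196]
tcp_rot: [180.0, 0.1, -180.0]
wrist_force: [-0.7, -0.3, 0.8]
opening: 0.0346
grasp_force: 50.4
time: 13.45
ee_pos: [0.4924, -0.3001, 0.1484]
tcp_rot: [-180.0, 0.0, -179.9]
wrist_force: [0.7, 0.4, 0.0]
opening: 0.0457
grasp_force: 0.0
time: 13.95
ee_pos: [0.512, -0.2975, 0.1333]
tcp_rot: [180.0, -0.0, -176.9]
wrist_force: [0.6, 0.4, 0.4]
opening: 0.0458
grasp_force: 0.0
t 13.95 tcp [ 512.  -297.5  133.3] rpy [ 1.7999e+02 -2.0000e-02 -1.7694e+02] open 45.8 grip 0.0 F [0.6 0.4 0.4]
[ 550.8 -352.2   89.6   35.2   17.8] tool dx -35.8 dy -56.6 twist -1.510
[ 514.2 -297.6    3.1   72.8   35.5] tool dx -2.2 dy -0.2 twist -0.001
tcp px [[316. 258.]] dz to z=.012: 121.3
```

View pics/w7.png

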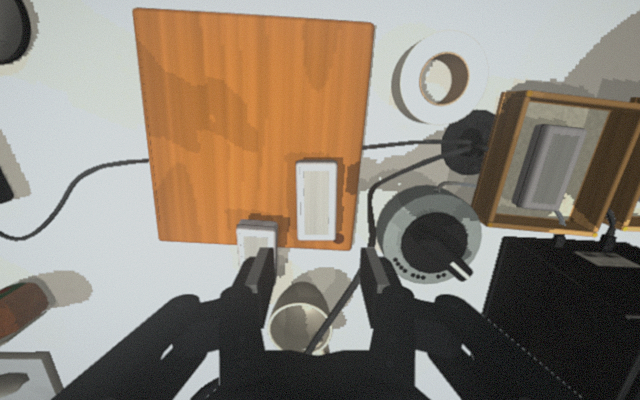

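```bash
python3 -m crank '[{"gripper":48,"travel":[-2,0,40],"twist":[0,0,0]},{"gripper":48,"travel":[0,0,40],"twist":[0,0,0]},{"gripper":48,"travel":[0,0,29],"twist":[0,0,0]},{"gripper":48,"travel":[0,0,10],"twist":[0,0,0]},{"gripper":48,"travel":[0,0,0],"twist":[0,0,0]},{"gripper":25,"travel":[0,0,0],"twist":[0,0,0]},{"gripper":25,"travel":[0,0,0],"twist":[0,0,0]},{"gripper":25,"travel":[0,0,0],"twist":[0,0,0]}]' 50; python3 tl.py w8
```

```text
time: 15.0
ee_pos: [0.5154, -0.2987, 0.0162]
tcp_rot: [-179.9, 0.1, -177.0]
wrist_force: [-0.3, -0.4, 6.9]
opening: 0.0344
grasp_force: 50.6
t 15.0 tcp [ 515.4 -298.7   16.2] rpy [-1.7991e+02  1.4000e-01 -1.7695e+02] open 34.4 grip 50.6 F [-0.3 -0.4  6.9]
tcp px [[316. 258.]]
```

```bash
python3 -m crank '[{"gripper":25,"travel":[0,0,-40],"twist":[0,0,0]},{"gripper":25,"travel":[0,0,-50],"twist":[0,0,0.046]},{"gripper":25,"travel":[0,0,-50],"twist":[0,0,0.046]},{"gripper":25,"travel":[12,50,0],"twist":[0,0,0]},{"gripper":25,"travel":[13,51,0],"twist":[0,0,0]},{"gripper":25,"travel":[13,51,0],"twist":[0,0,0]},{"gripper":25,"travel":[13,51,0],"twist":[0,0,0]},{"gripper":25,"travel":[0,0,0],"twist":[0,0,0]},{"gripper":25,"travel":[0,0,0],"twist":[0,0,0]}]'; python3 tl.py w9
```

```text
time: 16.18
ee_pos: [0.4717, -0.0934, 0.1549]
tcp_rot: [-180.0, 0.1, 177.8]
wrist_force: [0.1, -0.1, -0.1]
opening: 0.0343
grasp_force: 55.8
t 16.18 tcp [471.7 -93.4 154.9] rpy [-1.7997e+02  7.0000e-02  1.7782e+02] open 34.3 grip 55.8 F [ 0.1 -0.1 -0.1]
tcp px [[316. 258.]]
```

View pics/w9.png

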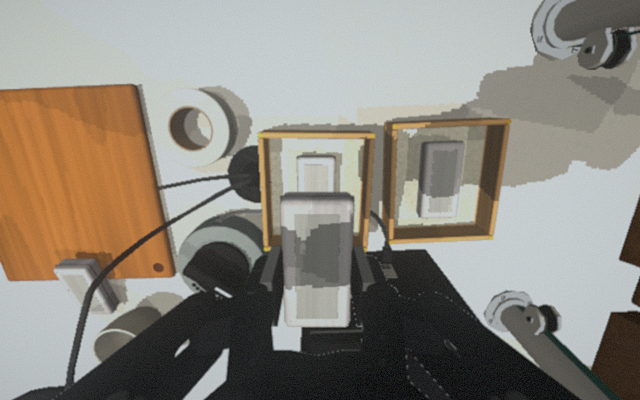

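```bash
python3 -m crank '[{"gripper":25,"travel":[0,0,45],"twist":[0,0,0]},{"gripper":25,"travel":[0,0,40],"twist":[0,0,0]},{"gripper":25,"travel":[0,0,22],"twist":[0,0,0]},{"gripper":25,"travel":[0,0,9],"twist":[0,0,0]},{"gripper":25,"travel":[0,0,2],"twist":[0,0,0]},{"gripper":25,"travel":[0,0,0],"twist":[0,0,0]}]' && python3 -m crank '[{"gripper":46,"travel":[0,0,0],"twist":[0,0,0]},{"gripper":46,"travel":[0,0,0],"twist":[0,0,0]},{"gripper":46,"travel":[0,0,0],"twist":[0,0,0]},{"gripper":46,"travel":[0,0,-30],"twist":[0,0,0]},{"gripper":46,"travel":[0,0,-40],"twist":[0,0,0]},{"gripper":46,"travel":[0,0,-40],"twist":[0,0,0]},{"gripper":46,"travel":[5,-54,0],"twist":[0,0,0]},{"gripper":46,"travel":[5,-54,0],"twist":[0,0,0]},{"gripper":46,"travel":[5,-54,0],"twist":[0,0,0]},{"gripper":46,"travel":[5,-54,0],"twist":[0,0,0]},{"gripper":46,"travel":[0,0,0],"twist":[0,0,0]},{"gripper":46,"travel":[0,0,0],"twist":[0,0,0]}]'; python3 look.py w10
```

```text
time: 16.98
ee_pos: [0.4719, -0.0937, 0.0372]
tcp_rot: [-180.0, 0.1, 177.7]
wrist_force: [0.5, -0.8, -0.9]
opening: 0.0347
grasp_force: 55.7
time: 18.48
ee_pos: [0.4429, -0.3081, 0.1462]
tcp_rot: [180.0, -0.0, 177.7]
wrist_force: [0.6, 0.5, -0.9]
opening: 0.0457
grasp_force: 0.0
t 18.48 tcp [ 442.9 -308.1  146.2] rpy [ 1.7997e+02 -2.0000e-02  1.7774e+02] open 45.7 grip 0.0 F [ 0.6  0.5 -0.9]
tcp px [[316. 258.]] dz to z=.012: 134.2
```

View pics/w10.png

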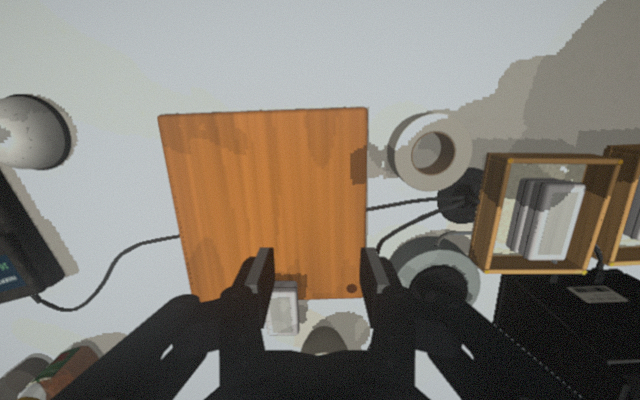

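```bash
python3 - <<'E'
from h import *
cs,cd=bot.calibration("scene"),bot.calibration("side")
def tri(a,b):
    o1,d1=ray(cs,a);o2,d2=ray(cd,b);d1=d1[0];d2=d2[0]
    s=np.linalg.lstsq(np.c_[d1,-d2],o2-o1,rcond=None)[0];p,q=o1+d1*s[0],o2+d2*s[1]
    return np.round((p+q)*500),round(np.linalg.norm(p-q)*1000)
print("near-left",tri([336,84],[380,120]),"near-right",tri([500,137],[495,234]))
print("tin D old: com; printer front top-left",tri([238,124],[336,126]))
E
```

```text
near-left (array([ 621., -185.,  252.]), 4) near-right (array([ 778., -444.,  172.]), 6)
tin D old: com; printer front top-left (array([547.,   9., 150.]), 13)
```

```bash
python3 -m crank '[{"gripper":30,"travel":[-35,18,-24],"twist":[0,0,-0.039]},{"gripper":30,"travel":[-33,20,0],"twist":[0,0,0]},{"gripper":30,"travel":[0,0,0],"twist":[0,0,0]},{"gripper":30,"travel":[0,0,0],"twist":[0,0,0]}]'; python3 - <<'E'
from h import *
import json
state(); c=bot.calibration("wrist"); img=bot.camera("wrist"); cv2.imwrite("pics/w11.png",img[:,:,::-1])
json.dump({k:np.array(v).tolist() for k,v in c.items()},open("w11.json","w"))
print(np.round(proj(c,[[.57,-.35,.028],[.535,-.195,.05]])), tins(c,img)[0])
u=cv2.resize(img[145:295,190:460,::-1],None,fx=2.9,fy=2.9,interpolation=cv2.INTER_CUBIC);print(u.shape);cv2.imwrite("pics/c11.png",u)
E
```

```text
time: 19.02
ee_pos: [0.5116, -0.2706, 0.1703]
tcp_rot: [180.0, -0.0, -179.9]
wrist_force: [0.0, 0.1, -0.4]
opening: 0.0302
grasp_force: 0.0
t 19.02 tcp [ 511.6 -270.6  170.3] rpy [ 1.8000e+02 -2.0000e-02 -1.7988e+02] open 30.2 grip 0.0 F [ 0.   0.1 -0.4]
[[242. 242.]
 [395. 219.]] [[ 551.2 -352.1  -89.8   35.9   19.2]]
(435, 783, 3)
```

View pics/c11.png

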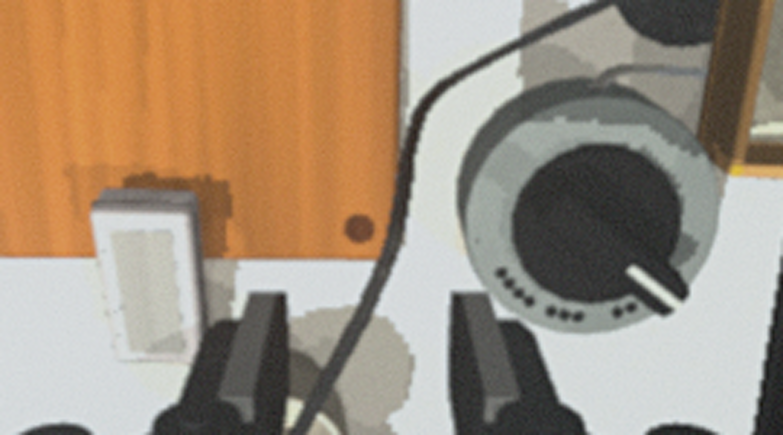

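```bash
python3 - <<'E'
from h import *
import json
c=json.load(open("w11.json")); f=lambda P:np.array(P)/2.9+[190,145]
P=plane(c,f([[93,209],[193,206],[203,357],[121,361]]),.028)*1000
print("tin D top@28",np.round(P[:,:2]).tolist(),"sides",np.round([np.linalg.norm(P[i]-P[i-1]) for i in range(4)]),"mid",P.mean(0))
for z in (.0275,.02,.018): print(z,np.round(plane(c,f([[203,357],[121,361]]),z)*1000)[:,:2].tolist())
D=plane(c,f([[515,285],[565,313],[624,308]]),.038)*1000; print("dots",np.round(D[:,:2]).tolist())
# base top outer circle, clicked: right, bottom, left
B=plane(c,f([[716,200],[600,332],[470,250],[478,280],[660,318],[585,331]]),.038)[:,:2]*1000
A=np.c_[2*B,np.ones(len(B))];s=np.linalg.lstsq(A,(B**2).sum(1),rcond=None)[0];print("base centre",s[:2],"r",np.sqrt(s[2]+s[:2]@s[:2]))
img=cv2.imread("pics/w11.png")[:,:,::-1].copy()
hsv=cv2.cvtColor(img,cv2.COLOR_RGB2HSV); m=np.zeros(img.shape[:2],np.uint8); cv2.circle(m,(int(597/2.9+190),int(222/2.9+145)),31,255,-1)
d=cv2.inRange(hsv,(0,0,0),(180,255,75))&m; q=max(cv2.findContours(d,0,2)[0],key=cv2.contourArea)
print("dark circ px",cv2.minEnclosingCircle(q))
k=f([[515,225],[545,165],[600,143],[655,165],[680,215],[555,290]])
for z in(.042,.046,.05,.055):
    B=plane(c,k,z)[:,:2]*1000;A=np.c_[2*B,np.ones(len(B))];s=np.linalg.lstsq(A,(B**2).sum(1),rcond=None)[0];print(z,"skirt c",np.round(s[:2],1),"r",np.sqrt(s[2]+s[:2]@s[:2]).round(1))
for z in(.06,.07,.08): print(z,np.round(plane(c,f([[632,270],[672,304],[688,293],[660,313]]),z)*1000)[:,:2].tolist())
E
```

```text
tin D top@28 [[542.0, -369.0], [540.0, -333.0], [602.0, -333.0], [604.0, -364.0]] sides [62. 36. 61. 31.] mid [ 571.89008194 -349.45812389   28.        ]
0.0275 [[602.0, -333.0], [604.0, -364.0]]
0.02 [[606.0, -334.0], [608.0, -367.0]]
0.018 [[608.0, -335.0], [610.0, -367.0]]
dots [[566.0, -218.0], [577.0, -199.0], [575.0, -178.0]]
base centre [ 542.98259116 -191.9415874 ] r 43.48690801541462
dark circ px ((395.81927490234375, 222.64659118652344), 29.191566467285156)
0.042 skirt c [ 541.  -191.7] r 28.2
0.046 skirt c [ 539.5 -192.8] r 27.8
0.05 skirt c [ 537.9 -194. ] r 27.3
0.055 skirt c [ 535.9 -195.5] r 26.8
0.06 [[550.0, -184.0], [563.0, -169.0], [559.0, -165.0], [566.0, -173.0]]
0.07 [[546.0, -187.0], [557.0, -173.0], [554.0, -169.0], [561.0, -177.0]]
0.08 [[541.0, -191.0], [552.0, -177.0], [549.0, -173.0], [555.0, -181.0]]
```

```bash
python3 -m crank '[{"gripper":46,"travel":[-24,-40,0],"twist":[0,0,0]},{"gripper":46,"travel":[-24,-41,0],"twist":[0,0,0]},{"gripper":46,"travel":[0,0,40],"twist":[0,0,0]},{"gripper":46,"travel":[0,0,40],"twist":[0,0,0]},{"gripper":46,"travel":[0,0,0],"twist":[0,0,0]},{"gripper":46,"travel":[0,0,0],"twist":[0,0,0]}]'; python3 - <<'E'
from h import *
state(); c=bot.calibration("wrist"); img=bot.camera("wrist"); cv2.imwrite("pics/w12.png",img[:,:,::-1])
print(tins(c,img,z=.030)[0])
hsv=cv2.cvtColor(img,cv2.COLOR_RGB2HSV)
# profile across the row of the tin's near end
for x in(.548,.56):
    q=proj(c,[x,-.3515,.03])[0]; r=int(q[1]); print("row",r,"tin col",q[0].round(1),hsv[r,int(q[0])-50:int(q[0])+51:2,2].tolist())
cs,cd=bot.calibration("scene"),bot.calibration("side")
o1,d1=ray(cs,[389,199]);o2,d2=ray(cd,[383,240]);s=np.linalg.lstsq(np.c_[d1[0],-d2[0]],o2-o1,rcond=None)[0];print("cup",o1+d1*s[0],o2+d2*s[1])
E
```

```text
time: 19.82
ee_pos: [0.5597, -0.3531, 0.0923]
tcp_rot: [-179.9, 0.1, 180.0]
wrist_force: [-0.2, -0.5, -0.8]
opening: 0.0462
grasp_force: 0.0
t 19.82 tcp [ 559.7 -353.1   92.3] rpy [-1.7994e+02  8.0000e-02  1.7999e+02] open 46.2 grip 0.0 F [-0.2 -0.5 -0.8]
[[ 5.508e+02 -3.630e+02  1.000e-01  2.030e+01  1.200e+01]]
row 202 tin col 318.4 [184, 190, 185, 185, 185, 177, 180, 169, 174, 171, 170, 161, 162, 162, 159, 178, 181, 184, 189, 188, 191, 151, 128, 132, 136, 127, 132, 134, 130, 130, 136, 132, 128, 132, 132, 134, 138, 131, 112, 121, 128, 122, 115, 111, 103, 105, 104, 106, 104, 107, 108]
row 217 tin col 318.4 [167, 176, 177, 180, 177, 171, 171, 170, 163, 162, 164, 156, 150, 146, 163, 188, 193, 193, 175, 168, 167, 169, 139, 121, 109, 113, 113, 116, 118, 113, 115, 115, 111, 122, 129, 136, 130, 114, 113, 118, 126, 178, 173, 166, 164, 161, 158, 155, 146, 149, 150]
cup [[ 0.62725569 -0.3083639   0.05581176]] [[ 0.62711214 -0.30930499  0.05462662]]
```

```bash
python3 -m crank '[{"gripper":46,"travel":[0,1,40],"twist":[0,0,0]},{"gripper":46,"travel":[0,0,26],"twist":[0,0,0]},{"gripper":46,"travel":[0,0,10],"twist":[0,0,0]},{"gripper":46,"travel":[0,0,0],"twist":[0,0,0]},{"gripper":25,"travel":[0,0,0],"twist":[0,0,0]},{"gripper":25,"travel":[0,0,0],"twist":[0,0,0]},{"gripper":25,"travel":[0,0,0],"twist":[0,0,0]},{"gripper":25,"travel":[0,0,0],"twist":[0,0,0]}]' 60; python3 tl.py w13
```

```text
time: 20.88
ee_pos: [0.5606, -0.3522, 0.0163]
tcp_rot: [-179.9, 0.1, -180.0]
wrist_force: [0.2, 0.0, 7.2]
opening: 0.0347
grasp_force: 60.1
t 20.88 tcp [ 560.6 -352.2   16.3] rpy [-1.7992e+02  1.5000e-01 -1.7998e+02] open 34.7 grip 60.1 F [0.2 0.  7.2]
tcp px [[316. 258.]]
```

```bash
python3 -m crank '[{"gripper":25,"travel":[0,0,-40],"twist":[0,0,0]},{"gripper":25,"travel":[0,0,-50],"twist":[0,0,0]},{"gripper":25,"travel":[0,0,-50],"twist":[0,0,0]},{"gripper":25,"travel":[15,54,0],"twist":[0,0,0]},{"gripper":25,"travel":[15,54,0],"twist":[0,0,0]},{"gripper":25,"travel":[15,54,0],"twist":[0,0,0]},{"gripper":25,"travel":[15,54,0],"twist":[0,0,0]},{"gripper":25,"travel":[16,54,0],"twist":[0,0,0]},{"gripper":25,"travel":[16,54,0],"twist":[0,0,0]},{"gripper":25,"travel":[16,53,0],"twist":[0,0,0]},{"gripper":25,"travel":[0,0,0],"twist":[0,0,0]},{"gripper":25,"travel":[0,0,0],"twist":[0,0,0]}]'; python3 - <<'E'
from h import *
o=state(); c=bot.calibration("wrist"); img=bot.camera("wrist"); cv2.imwrite("pics/w14.png",img[:,:,::-1])
p=np.array(o["ee_pos"])
for a,off in((12.3,[.0125,0,.0002]),(0,[.0125,0,.003]),(6,[.0125,0,.0015])):
    r=Ro.from_euler("y",a,degrees=True); L=[[sx*.037,sy*.018,.009] for sx,sy in((-1,-1),(-1,1),(1,1),(1,-1))]
    print(a,np.round(proj(c,p+off+r.apply(L))).tolist(), "near bottom",np.round(proj(c,p+off+r.apply([-.037,0,-.009]))))
g=cv2.cvtColor(img,cv2.COLOR_RGB2GRAY); 
print("col316 rows150..:",[(r,int(g[r,310:323].mean())) for r in range(150,345,4)])
for r in(235,265,300): print(r,[(k,int(g[r-1:r+2,k].mean())) for k in range(270,366,4)])
# same line with a level tin, w9
g=cv2.cvtColor(cv2.imread("pics/w9.png"),cv2.COLOR_BGR2GRAY); print("w9:",[(r,int(g[r,310:323].mean())) for r in range(150,345,4)])
E
```

```text
time: 22.42
ee_pos: [0.4519, 0.0252, 0.1548]
tcp_rot: [-180.0, 0.1, -179.9]
wrist_force: [0.2, -0.4, -0.7]
opening: 0.0342
grasp_force: 62.6
t 22.43 tcp [451.9  25.2 154.8] rpy [-1.7999e+02  6.0000e-02 -1.7994e+02] open 34.2 grip 62.6 F [ 0.2 -0.4 -0.7]
12.3 [[277.0, 235.0], [354.0, 235.0], [346.0, 335.0], [286.0, 335.0]] near bottom [[316. 214.]]
0 [[278.0, 225.0], [353.0, 225.0], [348.0, 348.0], [284.0, 348.0]] near bottom [[316. 212.]]
6 [[278.0, 229.0], [354.0, 229.0], [347.0, 341.0], [285.0, 341.0]] near bottom [[316. 213.]]
col316 rows150..: [(150, 136), (154, 152), (158, 183), (162, 181), (166, 88), (170, 160), (174, 183), (178, 161), (182, 160), (186, 160), (190, 159), (194, 158), (198, 158), (202, 159), (206, 157), (210, 158), (214, 157), (218, 153), (222, 97), (226, 100), (230, 100), (234, 96), (238, 89), (242, 105), (246, 96), (250, 102), (254, 87), (258, 85), (262, 80), (266, 80), (270, 79), (274, 80), (278, 94), (282, 95), (286, 114), (290, 146), (294, 146), (298, 146), (302, 145), (306, 145), (310, 146), (314, 144), (318, 144), (322, 174), (326, 102), (330, 104), (334, 
[... 739 characters left out ...]
, 147), (326, 151), (330, 147), (334, 147), (338, 173), (342, 175), (346, 142), (350, 184), (354, 31), (358, 43), (362, 41)]
w9: [(150, 200), (154, 129), (158, 181), (162, 205), (166, 190), (170, 190), (174, 190), (178, 189), (182, 188), (186, 189), (190, 188), (194, 84), (198, 91), (202, 163), (206, 190), (210, 190), (214, 165), (218, 158), (222, 158), (226, 136), (230, 97), (234, 98), (238, 95), (242, 96), (246, 96), (250, 95), (254, 95), (258, 93), (262, 93), (266, 94), (270, 95), (274, 101), (278, 110), (282, 110), (286, 119), (290, 171), (294, 169), (298, 169), (302, 169), (306, 168), (310, 168), (314, 168), (318, 172), (322, 198), (326, 166), (330, 49), (334, 41), (338, 37), (342, 39)]
```

```bash
python3 - <<'E'
from h import *
from scipy.optimize import least_squares
o=state(); c=bot.calibration("wrist"); p=np.array(o["ee_pos"])
g=cv2.cvtColor(cv2.imread("pics/w14.png"),cv2.COLOR_BGR2GRAY)
print([(r,int(g[r,300:335].mean())) for r in range(212,250)]); print([(r,int(g[r,300:335].mean())) for r in range(314,332)])
def cols(r): return [int(v) for v in g[r-1:r+2,272:292].mean(0)],[int(v) for v in g[r-1:r+2,340:360].mean(0)]
print(cols(246),cols(318))
def f(v,nb,nt,ft):
    r=Ro.from_euler("y",v[2],degrees=True); off=[v[0]/1000,0,v[1]/1000]
    P=p+off+r.apply([[-.037,0,-.009],[-.037,0,.009],[.037,0,.009]])
    return proj(c,P)[:,1]-[nb,nt,ft]
for obs in((220,238,324),(220,240,324),(220,241,325)):
    print(obs,np.round(least_squares(f,[10,0,12],args=obs).x,1))
# check on the level tin of w9 (same camera to TCP geometry)
print("w9",np.round(least_squares(f,[0,3,0],args=(193,200,327)).x,1))
E
```

```text
t 22.48 tcp [451.9  24.7 154.6] rpy [-1.7999e+02  4.0000e-02  1.7999e+02] open 34.9 grip 62.6 F [ 0.2 -0.3  0.4]
[(212, 165), (213, 164), (214, 164), (215, 164), (216, 164), (217, 166), (218, 160), (219, 128), (220, 95), (221, 94), (222, 95), (223, 96), (224, 96), (225, 95), (226, 94), (227, 95), (228, 95), (229, 98), (230, 95), (231, 75), (232, 64), (233, 84), (234, 96), (235, 95), (236, 92), (237, 91), (238, 92), (239, 95), (240, 100), (241, 104), (242, 108), (243, 111), (244, 109), (245, 106), (246, 102), (247, 99), (248, 97), (249, 96)]
[(314, 145), (315, 145), (316, 145), (317, 145), (318, 145), (319, 145), (320, 152), (321, 169), (322, 173), (323, 169), (324, 154), (325, 130), (326, 108), (327, 109), (328, 110), (329, 109), (330, 110), (331, 110)]
([60, 62, 67, 74, 77, 74, 75, 77, 80, 83, 101, 140, 159, 160, 158, 159, 156, 158, 158, 158], [98, 97, 97, 95, 98, 94, 100, 97, 98, 100, 97, 95, 91, 87, 76, 73, 76, 80, 79, 77]) ([25, 34, 34, 36, 28, 36, 43, 40, 38, 27, 31, 33, 27, 29, 59, 116, 149, 159, 163, 167], [175, 176, 170, 158, 136, 129, 156, 175, 181, 179, 181, 179, 181, 183, 173, 119, 57, 34, 38, 42])
(220, 238, 324) [ 25.3 -23.8  12.5]
(220, 240, 324) [ 22.7 -19.1  15.1]
(220, 241, 325) [ 21.1 -15.6  16.1]
w9 [ 4.2 -5.7 -4.7]
```

```bash
python3 - <<'E'
from h import *
from scipy.optimize import least_squares
o=bot.get_obs(); c=bot.calibration("wrist"); p=np.array(o["ee_pos"])
def f(v,nb,nt,ft):
    r=Ro.from_euler("y",v[1],degrees=True); off=[v[0]/1000,0,.003-v[0]/1000*np.sin(np.radians(v[1]))]
    P=p+off+r.apply([[-.037,0,-.009],[-.037,0,.009],[.037,0,.009]])
    return proj(c,P)[:,1]-[nb,nt,ft]
for obs in((219,232,325),(193,200,327)):
    s=least_squares(f,[5,6],args=obs);print(obs,np.round(s.x,1),np.round(s.fun,1))
E
```

```text
(219, 232, 325) [10.6 17.8] [-6.3  4.7  2.3]
(193, 200, 327) [0.  1.6] [-2.9  1.5  1.5]
```

```bash
python3 - <<'E'
from h import *
o=state(); p=np.array(o["ee_pos"]); c=bot.calibration("side"); img=bot.camera("side"); cv2.imwrite("pics/s15.png",img[:,:,::-1])
q=proj(c,[p+[x,-.018,z] for x in(-.025,.0125,.05) for z in(-.009,.009)]);print(np.round(q,1).tolist())
u,v=proj(c,p)[0].astype(int);print(u,v)
g=cv2.cvtColor(img,cv2.COLOR_RGB2GRAY)
for r in range(v-14,v+20): print(r," ".join("%3d"%k for k in g[r,u-22:u+36]))
E
```

```text
t 22.48 tcp [451.9  24.7 154.6] rpy [-1.7999e+02  4.0000e-02  1.7999e+02] open 34.9 grip 62.6 F [ 0.2 -0.3  0.4]
[[284.8, 125.2], [284.5, 118.2], [300.7, 125.2], [300.6, 118.2], [316.6, 125.2], [316.7, 118.2]]
295 118
104 216 215 210 203 132 156 160 160 158 167 189 192 193 193 108  47  28  24  28  29  30  29  30  28  20  27  91 188 192 191 190 191 192 192 192 191 191 192 192 192 192 193 191 158 111  87  84 108 105  95  98 130 116 106 105 142 130 120
105 215 209 204 142 139 159 159 160 159 169 192 193 180 189 107  37  27  27  29  33  32  31  33  34  25  23  84 189 193 191 190 191 191 191 191 190 189 190 191 192 192 171 125 105 105  97  93 104 109 102  99 122 118 110 106 153 136 123
106 207 207 206 126 142 160 161 160 160 176 191 191 153 139  77  36  25  30  36  36  37  35  35  35  29  23  82 189 193 191 190 190 190 190 190 189 189 190 189 191 188 130  94 115 116 107  97 110 117 106 103 121 119 113 111 146 133 123
107 206 207 205 122 154 160 159 158 160 181 192 189 155 135  87  69  34  24  26  31  28  32  31  30  22  24  88 188 191 190 190 189 190 190 189 189 190 189 190 189 149 107  9
[... 6441 characters left out ...]
 161 161 161 159 159 159 160 160 160 161 162 162 162 162 162 162 160 161 162 161 159 159 160 160 178 215 219 217 214 214 215 215 215 214 214 214 214 215 214 214 214 215 214 217 218 218 218 219 218 219 218 219 218 218 219 218 218
136 160 160 160 158 143 140 140 140 139 142 158 161 160 162 161 161 161 160 162 161 160 160 160 160 158 166 213 218 217 216 216 216 217 216 217 217 216 217 216 216 216 216 216 216 217 216 216 216 217 218 217 217 216 217 217 217 217 217
137 161 160 158 143 137 136 136 136 135 137 159 160 161 160 160 160 161 161 160 160 161 161 162 159 158 165 212 217 217 216 216 216 217 217 217 216 216 217 217 217 217 217 217 216 217 216 216 216 216 216 217 216 216 216 217 217 217 217
```

```bash
python3 -m crank '[{"gripper":25,"travel":[-7,0,0],"twist":[0,0,0]},{"gripper":25,"travel":[0,0,0],"twist":[0,-0.175,0]},{"gripper":25,"travel":[0,0,0],"twist":[0,-0.175,0]},{"gripper":25,"travel":[0,0,0],"twist":[0,0,0]},{"gripper":25,"travel":[0,0,0],"twist":[0,0,0]}]'; python3 - <<'E'
from h import *
o=state(); p=np.array(o["ee_pos"]); c=bot.calibration("side"); img=bot.camera("side"); cv2.imwrite("pics/s16.png",img[:,:,::-1])
print(np.round(proj(c,[p+[x,-.018,z] for x in(-.037,.037) for z in(-.009,.009)]),1).tolist())
u,v=proj(c,p)[0].astype(int);print(u,v)
g=cv2.cvtColor(img,cv2.COLOR_RGB2GRAY)
for r in range(v-12,v+12): print(r," ".join("%3d"%k for k in g[r,u-22:u+28]))
E
```

```text
time: 23.15
ee_pos: [0.4593, 0.0249, 0.1554]
tcp_rot: [180.0, 20.0, 180.0]
wrist_force: [0.0, 0.1, -0.2]
opening: 0.0342
grasp_force: 62.6
t 23.15 tcp [459.3  24.9 155.4] rpy [180.    20.04 179.96] open 34.2 grip 62.6 F [ 0.   0.1 -0.2]
[[282.8, 124.9], [282.5, 117.9], [314.2, 124.9], [314.2, 117.9]]
298 118
106 125 141 160 161 162 162 141  60  24  23  29  32  33  31  34  34  29  29  31  33  33  31  47 126 189 193 191 190 190 190 190 190 190 189 189 190 192 188 129  93 115 115 105  98 110 117 107 103 122 120
107 122 154 160 158 158 163 180  92  31  27  33  36  35  34  32  31  29  27  33  67  68  37  36  99 186 192 191 191 190 189 190 190 190 189 189 189 189 149 107  99 126 120 108 102 108 120 112 107 125 122
108 117 155 158 156 158 162 184 145  60  28  43  44  40  37  34  29  28  21  38 103 128  66  31  62 149 189 192 191 190 191 189 189 190 191 189 190 187 120  96  98 124 120 109 104 108 122 113 109 115 120
109 134 157 158 158 157 161 190 189  92  28  28  36  31  24  23  21  22  20  29  80 136  97  43  37 105 189 193 192 191 190 191 190 190 190 189 190 189 149 102  98 119 117 106 10
[... 3405 characters left out ...]
  81  82  82  83  79  76  73  74  77  78  81  80  78  78  79  76  75  72  75  77  74  72
127 208 215 217 217 218 218 132  81  75  74  78  78  77  77  77  74  76  77  79  78  79  78  79  77  77  77  78  79  75  76  79  77  77  80  79  77  76  79  79  80  80  80  79  78  77  75  74  74  75  76
128 215 217 217 216 218 218 133  77  76  73  77  80  80  80  79  77  74  76  78  77  76  75  76  77  78  79  78  76  76  77  77  76  73  72  75  77  79  79  78  76  77  78  77  77  80  79  77  75  76  74
129 216 216 217 216 218 218 132  79  73  78  78  79  81  82  78  76  77  73  78  80  77  78  77  75  74  78  81  82  78  78  76  77  78  78  78  78  76  74  76  77  78  77  75  77  75  75  77  76  74  74
```

```bash
python3 -m crank '[{"gripper":25,"travel":[16,0,42],"twist":[0,0,0]},{"gripper":25,"travel":[14,0,37],"twist":[0,0,0]},{"gripper":25,"travel":[8,0,21],"twist":[0,0,0]},{"gripper":25,"travel":[4,0,9],"twist":[0,0,0]},{"gripper":25,"travel":[0.6,0,1.5],"twist":[0,0,0]},{"gripper":25,"travel":[0,0,0],"twist":[0,0,0]},{"gripper":25,"travel":[0,0,0],"twist":[0,0,0]}]'
```

```text
time: 24.08
ee_pos: [0.4571, 0.0253, 0.037]
tcp_rot: [180.0, 20.1, -180.0]
wrist_force: [0.1, -0.1, -0.3]
opening: 0.0341
grasp_force: 62.6
```

```bash
python3 -m crank '[{"gripper":25,"travel":[0.4,0,1],"twist":[0,0,0]},{"gripper":46,"travel":[0,0,0],"twist":[0,0,0]},{"gripper":46,"travel":[0,0,0],"twist":[0,0,0]},{"gripper":46,"travel":[0,0,0],"twist":[0,0,0]},{"gripper":46,"travel":[-10,0,-28],"twist":[0,0,0]},{"gripper":46,"travel":[-14,0,-38],"twist":[0,0,0]},{"gripper":46,"travel":[-14,0,-38],"twist":[0,0,0]},{"gripper":46,"travel":[0,0,0],"twist":[0,0.175,0]},{"gripper":46,"travel":[0,0,0],"twist":[0,0.175,0]},{"gripper":46,"travel":[0,-50,0],"twist":[0,0,0]},{"gripper":46,"travel":[0,0,0],"twist":[0,0,0]},{"gripper":46,"travel":[0,0,0],"twist":[0,0,0]}]'; python3 - <<'E'
from h import *
o=state(); c=bot.calibration("wrist"); img=bot.camera("wrist"); cv2.imwrite("pics/w17.png",img[:,:,::-1])
hsv=cv2.cvtColor(img,cv2.COLOR_RGB2HSV)
for n,q in(("t1",[.472,-.094,.047]),("t2",[.465,.025,.047])):
    P=np.array(q)
    ex=proj(c,[P+[a*.037,b*.018,0] for a,b in((-1,-1),(-1,1),(1,1),(1,-1))]);print(n,np.round(ex).tolist())
    u,v=proj(c,P)[0].astype(int); g=cv2.cvtColor(img,cv2.COLOR_RGB2GRAY)
    print("row",v,u-50,g[v,u-50:u+51:2].tolist()); print("col",u,v-60,g[v-60:v+70:2,u].tolist())
E
```

```text
time: 25.58
ee_pos: [0.4565, -0.0247, 0.1455]
tcp_rot: [180.0, 0.0, 180.0]
wrist_force: [-0.3, 1.0, 0.3]
opening: 0.0463
grasp_force: 0.0
t 25.57 tcp [456.5 -24.7 145.5] rpy [1.7999e+02 1.0000e-02 1.7996e+02] open 46.3 grip 0.0 F [-0.3  1.   0.3]
t1 [[213.0, 178.0], [255.0, 178.0], [261.0, 257.0], [222.0, 257.0]]
row 219 187 [161, 137, 70, 71, 71, 68, 70, 83, 136, 152, 144, 135, 121, 167, 194, 195, 173, 189, 193, 192, 186, 186, 187, 179, 183, 178, 180, 188, 187, 187, 184, 183, 168, 190, 196, 182, 127, 80, 76, 120, 142, 158, 154, 146, 127, 127, 114, 172, 190, 187, 193]
col 237 159 [191, 194, 191, 189, 191, 148, 131, 91, 85, 82, 160, 192, 190, 186, 181, 189, 187, 187, 186, 189, 188, 186, 182, 183, 181, 182, 179, 184, 182, 179, 178, 180, 178, 177, 179, 175, 175, 174, 177, 176, 174, 174, 175, 176, 172, 173, 191, 193, 155, 69, 71, 74, 69, 120, 166, 168, 189, 152, 90, 40, 43, 35, 44, 35, 37]
t2 [[354.0, 170.0], [397.0, 170.0], [390.0, 250.0], [351.0, 250.0]]
row 211 323 [134, 128, 116, 114, 125, 189, 188, 183, 183, 185, 184, 187, 192, 156, 108, 110, 177, 190, 194, 168, 164, 168, 165, 163, 164, 161, 164, 166, 172, 168, 172, 172, 188, 192, 191, 155, 111, 132, 126, 184, 197, 196, 194, 194, 173, 100, 82, 82, 87, 72, 142]
col 373 151 [160, 157, 135, 128, 113, 118, 97, 80, 103, 99, 76, 108, 125, 134, 134, 129, 107, 107, 111, 108, 111, 107, 107, 112, 109, 115, 166, 163, 165, 162, 161, 165, 168, 163, 162, 160, 164, 165, 163, 162, 158, 165, 164, 168, 168, 161, 163, 177, 136, 66, 69, 71, 73, 66, 69, 70, 65, 71, 68, 64, 63, 51, 34, 37, 34]
```

```bash
python3 - <<'E'
from h import *
import json
c1=json.load(open("w1.json"));c=json.load(open("w11.json"))
print("w1 base corner z0",plane(c1,[393,238],0)*1000,"z147",plane(c1,[393,238],.147)*1000)
img=cv2.cvtColor(cv2.imread("pics/w11.png"),cv2.COLOR_BGR2GRAY)
for r in(225,235,245,255,265,275): print(r,[(k,int(img[r,k])) for k in range(444,480,3)])
c3=json.load(open("w3.json")); print("w3 printer corner z0",plane(c3,[388,272],0)*1000)
sc=bot.calibration("scene");si=bot.calibration("side")
def tri(a,b):
    o1,d1=ray(sc,a);o2,d2=ray(si,b);s=np.linalg.lstsq(np.c_[d1[0],-d2[0]],o2-o1,rcond=None)[0];return np.round((o1+d1[0]*s[0])*1000),np.round((o2+d2[0]*s[1])*1000)
print(tri([287,150],[343,160]),tri([290,197],[343,199]))
E
```

```text
w1 base corner z0 [[ 548.67343243 -104.55325183    0.        ]] z147 [[ 480.67195573 -146.41098598  147.        ]]
225 [(444, 215), (447, 215), (450, 216), (453, 216), (456, 217), (459, 223), (462, 33), (465, 39), (468, 37), (471, 37), (474, 38), (477, 36)]
235 [(444, 218), (447, 215), (450, 217), (453, 214), (456, 219), (459, 108), (462, 50), (465, 42), (468, 41), (471, 37), (474, 36), (477, 31)]
245 [(444, 215), (447, 218), (450, 219), (453, 212), (456, 207), (459, 40), (462, 48), (465, 31), (468, 38), (471, 30), (474, 40), (477, 36)]
255 [(444, 216), (447, 213), (450, 216), (453, 219), (456, 105), (459, 48), (462, 38), (465, 38), (468, 47), (471, 41), (474, 39), (477, 37)]
265 [(444, 217), (447, 215), (450, 216), (453, 199), (456, 42), (459, 40), (462, 42), (465, 43), (468, 32), (471, 39), (474, 39), (477, 29)]
275 [(444, 215), (447, 214), (450, 218), (453, 97), (456, 49), (459, 36), (462, 43), (465, 36), (468, 37), (471, 31), (474, 30), (477, 31)]
w3 printer corner z0 [[553.25207241 -89.48936619   0.        ]]
(array([ 558., -115.,  126.]), array([ 558., -117.,  122.])) (array([ 562., -115.,   23.]), array([ 562., -118.,   19.]))
```

```bash
python3 -m crank '[{"gripper":70,"travel":[0,-56,0],"twist":[0,0,0]},{"gripper":70,"travel":[0,-56,0],"twist":[0,0,0]},{"gripper":70,"travel":[0,-55,0],"twist":[0,0,0]},{"gripper":70,"travel":[-42,0,0],"twist":[0,0,0]},{"gripper":70,"travel":[-43,0,0],"twist":[0,0,0]},{"gripper":70,"travel":[0,0,0],"twist":[0,0,-0.175]},{"gripper":70,"travel":[0,0,0],"twist":[0,0,-0.175]},{"gripper":70,"travel":[0,0,0],"twist":[0,0,-0.175]},{"gripper":70,"travel":[0,0,0],"twist":[0,0,-0.175]},{"gripper":70,"travel":[0,0,0],"twist":[0,0,-0.175]},{"gripper":70,"travel":[0,0,0],"twist":[0,0,0]},{"gripper":70,"travel":[0,0,0],"twist":[0,0,0]}]'; python3 - <<'E'
from h import *
import json
o=state(); c=bot.calibration("wrist"); img=bot.camera("wrist"); cv2.imwrite("pics/w18.png",img[:,:,::-1])
json.dump({k:np.array(v).tolist() for k,v in c.items()},open("w18.json","w"))
C=np.array([.5415,-.192]); g=cv2.cvtColor(img,cv2.COLOR_RGB2GRAY)
def ring(z,r,n=36):
    a=np.radians(np.arange(0,360,360/n)); P=np.c_[C[0]+r*np.cos(a),C[1]+r*np.sin(a),np.full(n,z)]; return proj(c,P)
print("centre px",np.round(proj(c,[*C,.045])))
# dots: dark blobs on ring r~36 at z=.038
u=ring(.038,.036,72); print("ring36",[(i*5,int(g[int(v),int(w)])) for i,(w,v) in enumerate(u) if 0<=v<400])
# radial profiles for skirt edge & base edge
for a in range(0,360,30):
    t=np.radians(a); rr=np.arange(20,52,2)/1000
    p=proj(c,np.c_[C[0]+rr*np.cos(t),C[1]+rr*np.sin(t),np.full(len(rr),.04)]).astype(int)
    print(a,[int(g[y,x]) if 0<=y<400 else -1 for x,y in p])
E
```

```text
time: 27.12
ee_pos: [0.5416, -0.1911, 0.146]
tcp_rot: [-180.0, 0.0, -130.0]
wrist_force: [0.3, -0.7, -0.4]
opening: 0.0697
grasp_force: 0.0
t 27.12 tcp [ 541.6 -191.1  146. ] rpy [-1.7995e+02  2.0000e-02 -1.3003e+02] open 69.7 grip 0.0 F [ 0.3 -0.7 -0.4]
centre px [[317. 201.]]
ring36 [(0, 97), (5, 163), (10, 160), (15, 132), (20, 78), (25, 75), (30, 120), (35, 157), (40, 59), (45, 48), (50, 149), (55, 62), (60, 51), (65, 101), (70, 109), (75, 114), (80, 110), (85, 151), (90, 164), (95, 162), (100, 163), (105, 163), (110, 162), (115, 160), (120, 159), (125, 160), (130, 162), (135, 165), (140, 165), (145, 161), (150, 166), (155, 163), (160, 159), (165, 163), (170, 164), (175, 160), (180, 166), (185, 165), (190, 164), (195, 168), (200, 168), (205, 163), (210, 165), (215, 167), (220, 166), (225, 156), (230, 150), (235, 147), (240, 149), (245, 147), (250, 162), (255, 165), (260, 166), (265, 168), (270, 165), (275, 161), (280, 162), (285, 160), (290, 161), (295, 161), (300, 91), (305, 76), (310, 67), (315, 113), (320, 57), (325, 65), (330, 110), (335, 164), (340, 71), (345, 137), (350, 65
[... 252 characters left out ...]
9, 46, 58, 55, 79, 159, 160, 163, 162, 165, 153, 150, 151, 151, 147]
120 [53, 55, 54, 55, 60, 144, 162, 163, 162, 161, 160, 157, 88, 83, 94, 101]
150 [55, 57, 51, 53, 64, 124, 162, 162, 159, 162, 162, 163, 136, 141, 140, 188]
180 [53, 57, 58, 55, 99, 164, 161, 162, 166, 166, 164, 166, 111, 92, 83, 194]
210 [49, 59, 56, 57, 70, 149, 167, 167, 165, 161, 163, 167, 124, 81, 198, 214]
240 [55, 53, 59, 56, 102, 155, 152, 149, 149, 151, 150, 153, 134, 91, 187, 217]
270 [60, 62, 63, 58, 84, 149, 154, 165, 164, 167, 164, 165, 114, 178, 217, 212]
300 [59, 55, 62, 62, 98, 154, 166, 141, 91, 96, 163, 161, 165, 217, 214, 216]
330 [64, 60, 62, 56, 72, 143, 158, 156, 155, 152, 162, 163, 184, 216, 216, 213]
```

```bash
python3 -m crank '[{"gripper":40,"travel":[0,0,40],"twist":[0,0,0]},{"gripper":40,"travel":[0,0,30],"twist":[0,0,0]},{"gripper":40,"travel":[0,0,16],"twist":[0,0,0]},{"gripper":40,"travel":[0,0,6],"twist":[0,0,0]},{"gripper":40,"travel":[0,0,3],"twist":[0,0,0]},{"gripper":40,"travel":[0,0,0],"twist":[0,0,0]},{"gripper":5,"travel":[0,0,0],"twist":[0,0,0]},{"gripper":5,"travel":[0,0,0],"twist":[0,0,0]},{"gripper":5,"travel":[0,0,0],"twist":[0,0,0]},{"gripper":5,"travel":[0,0,0],"twist":[0,0,0]}]' 25
```

```text
time: 28.42
ee_pos: [0.5418, -0.1918, 0.0512]
tcp_rot: [-180.0, 0.0, -129.9]
wrist_force: [-1.9, 1.8, 5.1]
opening: 0.0134
grasp_force: 28.2
```

Gripped on the bar (13.4 mm). Turn clockwise by 27°.

```bash
python3 -m crank '[{"gripper":5,"travel":[0,0,0],"twist":[0,0,0.1]},{"gripper":5,"travel":[0,0,0],"twist":[0,0,0.1]},{"gripper":5,"travel":[0,0,0],"twist":[0,0,0.1]},{"gripper":5,"travel":[0,0,0],"twist":[0,0,0.1]},{"gripper":5,"travel":[0,0,0],"twist":[0,0,0.073]},{"gripper":5,"travel":[0,0,0],"twist":[0,0,0]},{"gripper":5,"travel":[0,0,0],"twist":[0,0,0]}]' && python3 -m crank '[{"gripper":40,"travel":[0,0,0],"twist":[0,0,0]},{"gripper":40,"travel":[0,0,0],"twist":[0,0,0]},{"gripper":40,"travel":[0,0,0],"twist":[0,0,0]},{"gripper":40,"travel":[0,0,-30],"twist":[0,0,0]},{"gripper":70,"travel":[0,0,-40],"twist":[0,0,0]},{"gripper":70,"travel":[0,0,-30],"twist":[0,0,0]},{"gripper":70,"travel":[0,0,0],"twist":[0,0,0]},{"gripper":70,"travel":[0,0,0],"twist":[0,0,0]}]'; python3 - <<'E'
from h import *
o=state(); c=bot.calibration("wrist"); img=bot.camera("wrist"); cv2.imwrite("pics/w19.png",img[:,:,::-1])
g=cv2.cvtColor(img,cv2.COLOR_RGB2GRAY)
for z,r in((.038,.036),(.067,.018),(.067,.023)):
    a=np.radians(np.arange(-60,80,3)); p=proj(c,np.c_[.5415+r*np.cos(a),-.192+r*np.sin(a),np.full(len(a),z)]).astype(int)
    print(z,r,[(int(np.degrees(t).round()),int(g[y,x])) for t,(x,y) in zip(a,p) if y<400])
# bystanders & tins from outside views
for n in("scene","side"): cv2.imwrite(f"pics/{n}9.png",bot.camera(n)[:,:,::-1])
for n in("scene","side"):
    d=cv2.absdiff(cv2.imread(f"pics/{n}0.png"),cv2.imread(f"pics/{n}9.png")).max(2)
    C=bot.calibration(n)
    for l,P in(("roll",[.403,-.204,.015]),("cup",[.627,-.309,.03])):
        u,v=proj(C,P)[0].astype(int);w=d[v-20:v+20,u-20:u+20];print(n,l,(u,v),"changed px",int((w>40).sum()))
E
```

```text
time: 29.3
ee_pos: [0.5421, -0.1921, 0.0513]
tcp_rot: [-179.9, 0.1, -156.9]
wrist_force: [-0.0, -1.5, 5.5]
opening: 0.0133
grasp_force: 28.1
time: 30.3
ee_pos: [0.5413, -0.1916, 0.1496]
tcp_rot: [180.0, -0.0, -156.9]
wrist_force: [-0.1, -0.3, -0.9]
opening: 0.0701
grasp_force: 0.0
t 30.3 tcp [ 541.3 -191.6  149.6] rpy [ 1.7996e+02 -4.0000e-02 -1.5695e+02] open 70.1 grip 0.0 F [-0.1 -0.3 -0.9]
0.038 0.036 [(-60, 137), (-57, 60), (-54, 76), (-51, 92), (-48, 78), (-45, 112), (-42, 59), (-39, 66), (-36, 101), (-33, 58), (-30, 130), (-27, 169), (-24, 170), (-21, 123), (-18, 66), (-15, 116), (-12, 84), (-9, 87), (-6, 120), (-3, 71), (0, 150), (3, 163), (6, 160), (9, 160), (12, 108), (15, 60), (18, 57), (21, 132), (24, 184), (27, 116), (30, 58), (33, 59), (36, 110), (39, 170), (42, 170), (45, 165), (48, 155), (51, 155), (54, 100), (57, 88), (60, 146), (63, 149), (66, 124), (69, 117), (72, 115), (75, 118), (78, 122)]
0.067 0.018 [(-60, 68), (-57, 65), (-54, 65), (-51, 65), (-48, 64), (-45, 62), (-42, 66), (-39, 64), (-36, 62), (-33, 65), (-30, 67), (-27, 60), (-24, 67), (-21, 68), (-18, 64),
[... 372 characters left out ...]
-51, 122), (-48, 138), (-45, 122), (-42, 149), (-39, 161), (-36, 166), (-33, 167), (-30, 168), (-27, 168), (-24, 169), (-21, 167), (-18, 171), (-15, 165), (-12, 138), (-9, 151), (-6, 165), (-3, 158), (0, 159), (3, 160), (6, 106), (9, 66), (12, 60), (15, 57), (18, 72), (21, 183), (24, 184), (27, 165), (30, 64), (33, 58), (36, 59), (39, 65), (42, 154), (45, 171), (48, 171), (51, 169), (54, 160), (57, 127), (60, 126), (63, 123), (66, 116), (69, 112), (72, 121), (75, 117), (78, 109)]
scene roll (np.int64(264), np.int64(248)) changed px 0
scene cup (np.int64(388), np.int64(211)) changed px 0
side roll (np.int64(271), np.int64(223)) changed px 0
side cup (np.int64(381), np.int64(249)) changed px 0
```

```bash
python3 -c "
from workcell import bot
print(bot.job_done())"
```

```text
the job is handed in; nothing more can be done
None
```

The four tins on the board were dealt two to each tray, piled inside each one, the dial is turned to the two dots, the label roll and cup show no change in the before-and-after pictures, and the job was handed in at about 30 s.

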